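Plug the filling tank and lock the bung

ROBOT

A 6-joint arm with a two-finger parallel gripper is mounted at the origin on the work surface. World frame = base frame: x ahead of the robot, y to its left, z up, the work surface at z = 0. Lengths are in m, angles in rad, forces in N, time in s.
With the tool pointing down it reaches from about 0.375 to 0.975 m from the base axis. Payload 3.8 kg.
Tool frame: the origin (TCP) lies midway between the tips of the shut fingers; the grasp point (between the pads) lies 19 mm behind it; z points along the fingers, y is the direction in which the jaws open and shut (so a half turn about z gives the same grasp; the last joint's range is limited). The gripper opens to 85 mm and grips with 20 to 120 N. Pads are 22 mm wide; open, the fingers measure 114 mm over their backs; the gripper's body (76 mm by 85 mm) begins 54 mm behind the grasp point. The pads swing forward as they close: fully open they stand 13 mm farther back than shut.
Start: joints at [-1.287, 0.264, 1.604, -0, 1.274, -0.037], TCP at [0.213, -0.641, 0.231] pointing down, gripper open.
Joint ranges: [-2.63, 2.63], [-0.94, 2.18], [0.31, 2.57], [-1.31, 4.45], [0, 2.66], [-2.55, 2.55]. Speed limits (rad/s): [2.57, 2.57, 3.14, 3.14, 3.14, 3.14].

INTERFACE

Orientations are given as a rotation vector (axis times angle).
In Python, from workcell import bot gives the robot as it stands.
- The arm moves only by the tool drive_tool, never from a script. Its argument "steps" is a list of rows, each a list of 2 entries, a list of its own where there are three numbers: the shift along the tool's x, y, z in mm, then the turn about the tool's z in degrees. In form: [[[dx, dy, dz], twist], ...]. A call has 1 to 8 rows; each row shifts and turns the commanded pose from where the row before left it, along the tool's axes as they then stand; what a row does not reach is not made up. A row lasts 1/12 s, in which the tool goes at most 41.7 mm and 7.16 degrees, less where a joint would pass 70% of its speed; a pose out of reach is approached as far as the arm can. A call is refused whole if a number of a shift passes 41.7 or a number of a turn 7.16, either way. A call with a gripper value outside its range is refused whole. "jaw" is the opening, from 0 (shut) to 1 (fully open), set as the call begins (left out, the last holds). The fingers move at their own pace and stop on an object; "force" is the grip in N (left out, the last holds). Time passes only in rows, so rows that do not move let the fingers close. It gives the time, the measured TCP pose, the force and the opening at its end, in the units of the state.
- bot.read_state(): the state, without advancing time (a new reading comes with each control period).
- bot.read_camera(name): name is "side" or "top" or "wrist"; returns the picture (400x640x3 uint8, red, green, blue); there is no depth.
- bot.camera_info(name): a dict with "fx", "fy", "cx", "cy" (pixels), "position" and "attitude" of the camera in the world. Camera axes: x right, y down, z forward; pixel columns grow to the right and rows downward; lengths in m; the calibration is good to about 2 mm. A picture is of the moment at which its call begins: read the wrist's pose just before it. camera_info takes no time and is no camera call; for the wrist camera it gives the pose at the moment of the call.
- bot.finish_job(): hands the job in, once; it reports no verdict.
The state is a dict: "time": time; "q": joint angles; "joint_vel": joint speeds; "joint_torque": joint torques, N m; "tool_pos": TCP position; "tcp_rot": TCP orientation; "wrist_force": force on the tool from outside, world axes, zero at the start; "torque": the same for the moment, N m; "width": opening from 0.0 (shut) to 1.0 (fully open).
Only numpy, scipy, OpenCV 4.12 (cv2) and the standard library are available. Lean on these libraries where they do the work, as an engineer would, in place of code of your own. Each camera call takes 0.05 s, during which the arm holds its last target.

TASK

Fit the smaller of the two steel bungs into the round port on top of the low steel filling tank, fully home and upright. Then push the tank's stiff lock lever through its quarter turn so that its short tongue covers the bung, and press the handle against its end stop firmly but without forcing (15 to 30 N) for about a second. Let go and leave everything else on the bench where it stands.

Things in the scene. Friction and masses are not known exactly. Their poses are not given: they have to be found in the camera images.
- bung_mid (a point): The smaller steel bung, loose, standing upright on the bench, 60 mm tall. Lower 20 mm: spigot, 28 mm diameter, bevelled foot. Upper 40 mm: plain cylindrical head, 40 mm diameter, where to grip it. About 0.2 kg. This point is on its axis half-way up, 30 mm above the foot (10 mm above the underside of the head). z along the axis, up.
- port (a point): Centre of the mouth of the round port in the flat top of the filling tank, 70 mm above the bench. Hole 31 mm in diameter, 25 mm deep: the bung's spigot goes in until the head's underside rests on the tank top (bung_mid is then 10 mm above this point). Axes are the tank's, z up; the lever's pivot axis is 60 mm from here along +y.
- tank: The fixed low stainless filling tank, box 160 mm (its x) by 220 mm (its y) by 70 mm high, with three spouts on the -x side. Origin at the centre of its underside. The port is at (0, -50, 70) mm and the lever's pillar (28 mm diameter, 43 mm tall) at (0, 10) mm.
- lever_pivot (a point): Point on the lock lever's vertical pivot axis, mid-height of the bar, 49 mm above the tank top. The lever is a straight flat steel bar 12 mm thick: a handle 16 mm wide reaching 125 mm one way from the pivot, a tongue 34 mm wide reaching 72 mm the opposite way. The tongue passes 3 mm above the head of a seated bung and strikes one that stands higher.
- handle_end (a point): Free end of the lever's handle, mid-height, 125 mm from the pivot on the bar's centre line; moves with the lever. x points outwards along the handle.
- big_bung_mid (a point): Bystander: the larger steel bung, 58 mm head, 60 mm tall, too big for the port. Point on its axis half-way up.
- tumbler: Bystander: drinking glass 68 mm in diameter, 85 mm tall. Origin under its centre.
- dark_bottle: Bystander: amber bottle with cork, 74 mm in diameter, 240 mm tall. Origin under its centre.
- slim_bottle: Bystander: green bottle with cork, 60 mm in diameter, 250 mm tall. Origin under its centre.
- flask: Bystander: small flask, 56 mm in diameter, 150 mm tall. Origin under its centre.
- stopper: Bystander: small cork stopper, 32 mm in diameter, 35 mm tall. Origin under its centre.
- lock_lever: The lock lever. x along the handle; origin on the pivot axis at the bar's underside, 43 mm above the tank top. Open: handle along the tank's +x (within 0.35 rad). It turns anticlockwise seen from above to a solid stop, handle about along the tank's +y. The stop's setting is not known: 1.37 to 1.77 rad from the tank's +x. Stiff: 5 N at 100 mm from the pivot moves it; it stays where left.
Not all that is in view belongs to the job. What is shaped like the part that bears bung_mid but brown or red is not meant.

How it is judged:
By the outcome, as a careful person would: the job done as asked, in the order asked, and still so for the second after the job is handed in, with the robot touching nothing.
It also fails if it takes over 67 s, if anything falls off the work surface, if the arm or the gripper's body presses on something with over 40 N, if the wrist force passes 120 N, or if a joint passes its speed limit or range.

## Working session

There is one attempt and no reset: what is moved stays moved. The work goes in short steps, Python scripts to look and compute and a tool call to move; the robot and the scene stay as the last step left them, time stands still between calls to the robot, and variables do not carry over. Pictures are saved under pics/ and viewed, and the job is handed in when it is done.

Besides the shell and the picture viewer there is one more tool, called after "Call:" by a JSON object that holds its "method" and its "body", one argument or row to a line. drive_tool: Moves the arm, as the interface text tells. Its arguments: {"type":"object","properties":{"steps":{"type":"array","items":{"type":"array"}},"jaw":{"type":"number"},"force":{"type":"number"}},"required":["steps"]}

```bash
mkdir -p pics; ls
python3 - <<'E'
from workcell import bot
import cv2
s=bot.read_state();print(s)
for n in("top","side","wrist"):
    print(n,bot.camera_info(n))
    cv2.imwrite(f"pics/{n}0.png",bot.read_camera(n)[:,:,::-1])
E
```

```text
pics
{'time': 0.0, 'q': array([-1.28691602e+00,  2.64732998e-01,  1.60541998e+00,  1.28667901e-07,
        1.27369619e+00, -3.69227017e-02]), 'joint_vel': array([ 0.00102482,  0.00027035,  0.00209115,  0.00016313,  0.00101091,
       -0.0003902 ]), 'joint_torque': array([-1.77933027e-03, -5.15117025e+01, -3.67313504e+01, -2.82106676e-04,
        1.27278554e-02,  2.25997866e-05]), 'tool_pos': array([ 0.21261961, -0.63984538,  0.22995078]), 'tcp_rot': array([-3.09905415e+00, -5.01400396e-01,  4.36059257e-04]), 'wrist_force': array([-0.44570058,  0.88836617, -0.31705713]), 'torque': array([-0.07750966,  0.01892578,  0.0256124 ]), 'width': 1.0013682916447357}
top {'fx': 370.8763323482628, 'fy': 370.8763323482628, 'cx': 317.91224950667635, 'cy': 205.38467809302583, 'position': array([ 0.30537421, -0.04665467,  1.24295493]), 'attitude': array([-2.1158149 ,  2.07976135, -0.24746141])}
side {'fx': 518.1983447969285, 'fy': 518.1983447969285, 'cx': 327.4868383619583, 'cy': 199.9501645291588, 'position': array([0.43887034, 0.86814464, 1.07807443]), 'attitude': array([-0.1880593 ,  2.86350085, -1.12297242])}
wrist {'fx': 350.89194760022593, 'fy': 350.89194760022593, 'cx': 318.21472069871083, 'cy': 200.5094485802527, 'position': array([ 0.28269319, -0.61639406,  0.37271259]), 'attitude': array([ 2.3456076 , -1.69121843, -0.25397348])}
```

View pics/top0.png

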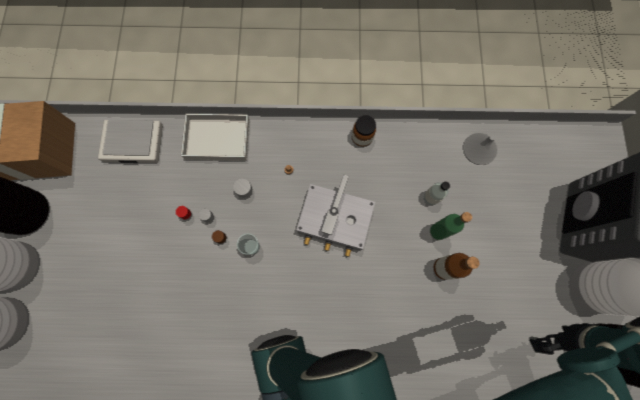

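View pics/side0.png

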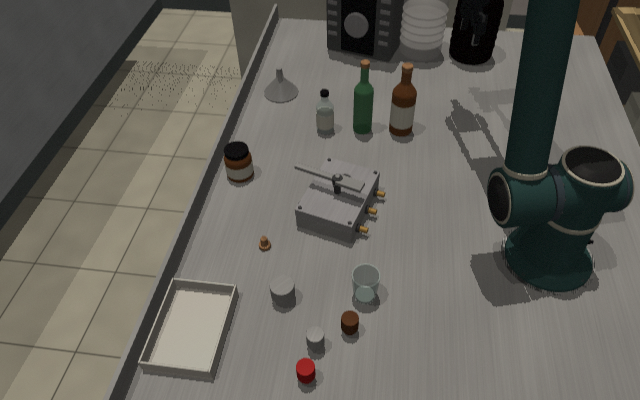

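View pics/wrist0.png

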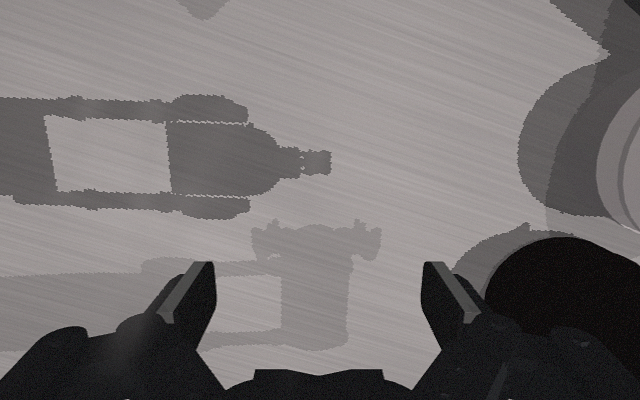

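Candidates in the top view: small grey bung (206,216), a red lookalike (183,212), a brown one (218,237), the big grey bung (242,188) and the cork stopper (289,170). I choose the small grey one at (206,216), which is (315,340) in the side view. Next is a close crop and measurements.

```bash
cat > h.py <<'E'
import numpy as np, cv2
from scipy.spatial.transform import Rotation as R
from workcell import bot
def ray(ci,u,v):
    d=R.from_rotvec(ci["attitude"]).apply([(u-ci["cx"])/ci["fx"],(v-ci["cy"])/ci["fy"],1.]);return np.array(ci["position"]),d
def onz(ci,u,v,z):
    p,d=ray(ci,u,v);return p+d*(z-p[2])/d[2]
def proj(ci,P):
    c=R.from_rotvec(ci["attitude"]).inv().apply(np.atleast_2d(P)-ci["position"])
    return np.c_[ci["fx"]*c[:,0]/c[:,2]+ci["cx"],ci["fy"]*c[:,1]/c[:,2]+ci["cy"]]
def tri(obs):
    A=np.zeros((3,3));b=np.zeros(3)
    for ci,u,v in obs:
        p,d=ray(ci,u,v);d/=np.linalg.norm(d);M=np.eye(3)-np.outer(d,d);A+=M;b+=M@p
    return np.linalg.solve(A,b)
E
python3 - <<'E'
from h import *
t=cv2.imread("pics/top0.png");s=cv2.imread("pics/side0.png")
a=cv2.resize(t[150:270,160:260],None,fx=4,fy=4,interpolation=2)
b=cv2.resize(t[165:265,285:385],None,fx=5,fy=5,interpolation=2)
c=cv2.resize(s[260:390,250:400],None,fx=4,fy=4,interpolation=2)
d=cv2.resize(s[150:245,280:400],None,fx=6,fy=6,interpolation=2)
for n,i in zip("abcd",(a,b,c,d)): cv2.imwrite(f"pics/c_{n}.png",i)
E
```

```text
(no output)
```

View pics/c_a.png

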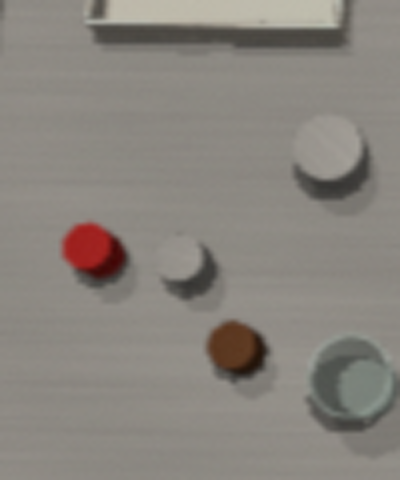

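View pics/c_b.png

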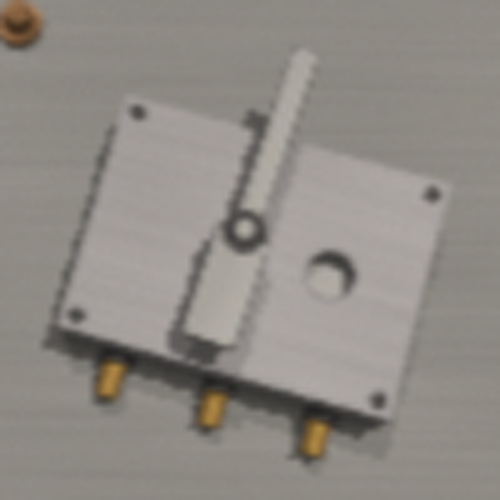

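View pics/c_c.png

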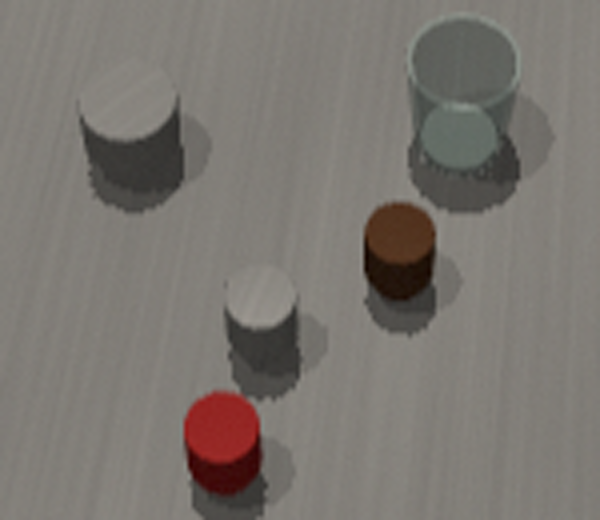

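View pics/c_d.png

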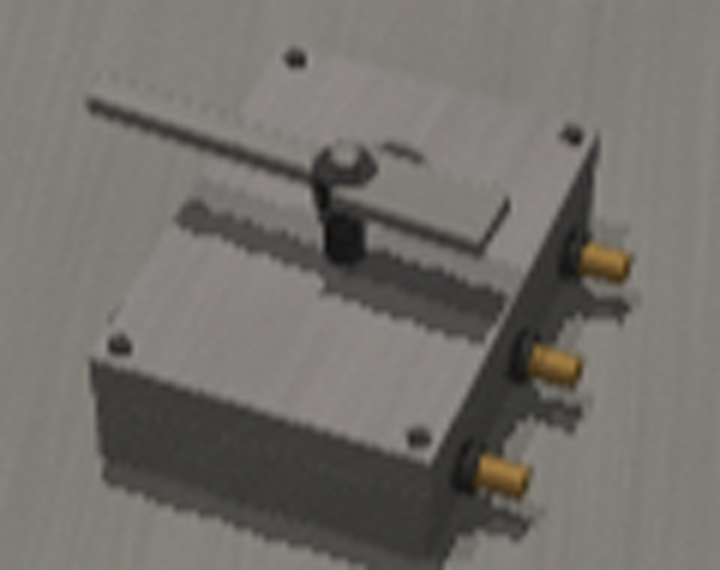

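Run:
```python
from h import *
T=bot.camera_info("top");S=bot.camera_info("side")
def pa(u,v):return (u+.5)/4-.5+160,(v+.5)/4-.5+150
def pb(u,v):return (u+.5)/5-.5+285,(v+.5)/5-.5+165
def pc(u,v):return (u+.5)/4-.5+250,(v+.5)/4-.5+260
def pd(u,v):return (u+.5)/6-.5+280,(v+.5)/6-.5+150
r=lambda x:np.round(np.array(x)*1000,1)
for n,a,c in(("bung",(183,259),(261,296)),("red",(88,249),(222,426)),("brown",(234,347),(400,233)),("big",(328,147),(129,98))):
    print(n,r(onz(T,*pa(*a),.06)),r(onz(S,*pc(*c),.06)),r(tri([(T,*pa(*a)),(S,*pc(*c))])))
for n,a,c in(("s1",(138,112),(119,345)),("s2",(432,194),(295,59)),("s3",(378,400),(572,135)),("s4",(76,315),(419,437))):
    print(n,r(onz(T,*pb(*a),.07)),r(onz(S,*pd(*c),.07)),r(tri([(T,*pb(*a)),(S,*pd(*c))])))
print("tank c",r(np.mean([onz(T,*pb(*a),.07) for a in((130,95),(452,183),(385,413),(60,325))],0)))
print("port",r(onz(T,*pb(331,277),.07)))
print("piv",r(onz(T,*pb(244,230),.13)),r(onz(S,*pd(345,155),.13)))
print("hend",r(onz(T,*pb(304,53),.125)),r(onz(S,*pd(90,102),.122)))
t=onz(T,*pb(214,338),.125);print("tongue",r(t))
s=bot.read_state();print(R.from_rotvec(s["tcp_rot"]).as_matrix().round(3))
```

```text
bung [550.6 320.5  60. ] [551.8 327.6  60. ] [552.6 323.2  51.5]
red [557.6 398.6  60. ] [560.6 403.3  60. ] [560.1 400.8  54. ]
brown [479.2 273.3  60. ] [481.3 279.8  60. ] [481.  275.4  52.2]
big [647.5 208.7  60. ] [647.4 211.9  60. ] [648.4 209.5  56.3]
s1 [646.6 -25.6  70. ] [646.3 -23.1  70. ] [647.1 -25.5  67.4]
s2 [ 594.5 -218.2   70. ] [ 594.5 -214.9   70. ] [ 595.2 -218.7   66.5]
s3 [ 459.3 -181.7   70. ] [ 459.7 -179.2   70. ] [ 459.7 -182.1   67.2]
s4 [510.6  11.4  70. ] [510.6  12.9  70. ] [510.8  11.5  68.3]
tank c [ 553.8 -104.    70. ]
port [ 538.2 -152.2   70. ]
piv [554.8 -93.4 130. ] [555.4 -92.2 130. ]
hend [ 671.3 -130.7  125. ] [ 673.6 -119.7  122. ]
tongue [488.2 -75.8 125. ]
[[ 0.949  0.315 -0.   ]
 [ 0.315 -0.949  0.002]
 [ 0.    -0.002 -1.   ]]
```

The close crop confirms it: grey head, 40 mm across, between the red and brown lookalikes. It sits at about (552, 323) mm. The tank yaw is about -15.1° and the port is at about (539.5, -151) mm. I'll lift, turn the tool to the tank's axes, and move to look at the port on the way.

Call:
{"method": "drive_tool", "body": {
  "steps": [
    [[0,0,-14],-7.05],
    [[0,0,-14],-7.05],
    [[0,0,-14],-7.05],
    [[0,0,-14],-7.05],
    [[0,0,-14],-7.05],
    [[0,0,-14],-7.05],
    [[0,0,-14],-7.05],
    [[0,0,-2],-7.05]
  ],
  "jaw": 0.75,
  "force": 40
}}

```text
time: 0.82
tool_pos: [0.2131, -0.6415, 0.3344]
tcp_rot: [2.487, 1.913, -0.002]
wrist_force: [0.1, -0.3, 0.6]
width: 0.748
```

Call:
{"method": "drive_tool", "body": {
  "steps": [
    [[40,0,0],0],
    [[40,0,0],0],
    [[40,0,0],0],
    [[40,0,0],0],
    [[40,0,0],0],
    [[40,0,0],0],
    [[40,0,0],0],
    [[40,0,0],0]
  ]
}}

```text
time: 1.48
tool_pos: [0.2967, -0.3298, 0.3309]
tcp_rot: [-2.496, -1.907, -0.0]
wrist_force: [1.4, 0.4, -0.4]
width: 0.747
```

Call:
{"method": "drive_tool", "body": {
  "steps": [
    [[35,35,0],0],
    [[35,35,0],0],
    [[35,35,0],0],
    [[0,0,0],0],
    [[0,0,0],0]
  ]
}}

```text
time: 1.9
tool_pos: [0.4065, -0.2681, 0.3308]
tcp_rot: [-2.491, -1.913, 0.001]
wrist_force: [-0.2, -0.5, 0.1]
width: 0.749
```

Run:
```python
from h import *
s=bot.read_state();print(s["q"],s["tool_pos"],R.from_rotvec(s["tcp_rot"]).as_matrix().round(3),s["wrist_force"])
ci=bot.camera_info("wrist");cv2.imwrite("pics/w1.png",bot.read_camera("wrist")[:,:,::-1])
print(ci["position"],R.from_rotvec(ci["attitude"]).as_matrix().round(3),proj(ci,[[.5395,-.151,.07],s["tool_pos"]]))
import pickle;pickle.dump(ci,open("w1.pkl","wb"))
```

```text
[-6.34124309e-01 -1.44653563e-01  1.85465001e+00 -1.23403117e-04
  1.43269006e+00 -3.73202660e-01] [ 0.40652175 -0.26812044  0.33080555] [[ 0.258  0.966 -0.001]
 [ 0.966 -0.258  0.001]
 [ 0.    -0.001 -1.   ]] [-0.18858196 -0.50042017  0.10717764]
[ 0.42529634 -0.1960651   0.47344901] [[ 0.966 -0.246 -0.076]
 [-0.258 -0.924 -0.281]
 [-0.001  0.292 -0.957]] [[413.74252464  20.13666981]
 [319.53622953 266.26281364]]
```

View pics/w1.png

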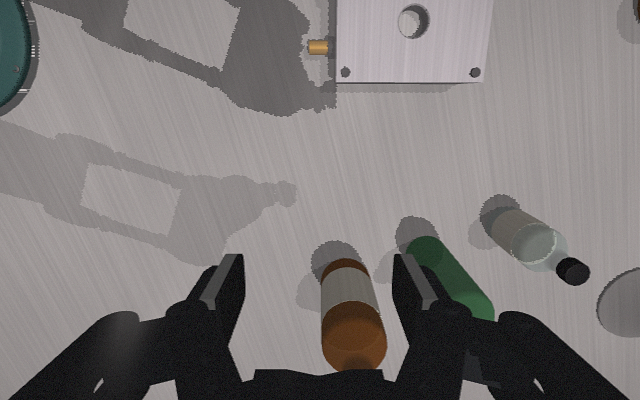

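Port centre is at about (413,21) against a prediction of (413.7,20.1), so the port estimate is confirmed within about 2 mm. On to the bung.

Call:
{"method": "drive_tool", "body": {
  "steps": [
    [[39,-1,0],0],
    [[39,-1,0],0],
    [[39,-1,0],0],
    [[39,-1,0],0],
    [[39,-1,0],0],
    [[39,-1,0],0],
    [[39,-1,0],0],
    [[39,-1,0],0]
  ]
}}

```text
time: 2.62
tool_pos: [0.4791, 0.0333, 0.3314]
tcp_rot: [2.498, 1.904, -0.0]
wrist_force: [1.6, 0.1, 0.2]
width: 0.745
```

Call:
{"method": "drive_tool", "body": {
  "steps": [
    [[39,-1,20],0],
    [[39,-1,20],0],
    [[39,-1,20],0],
    [[39,-1,20],0],
    [[39,-1,20],0],
    [[0,0,0],0],
    [[0,0,0],0]
  ]
}}

```text
time: 3.2
tool_pos: [0.5227, 0.2128, 0.2339]
tcp_rot: [-2.495, -1.908, 0.007]
wrist_force: [0.2, -0.4, -0.3]
width: 0.754
```

```bash
cat > look.py <<'E'
from h import *
import sys,pickle
n=sys.argv[1]
s=bot.read_state();print(s["time"],s["q"].round(2),(s["tool_pos"]*1000).round(1),R.from_rotvec(s["tcp_rot"]).as_matrix().round(4).tolist(),s["wrist_force"].round(1),s["width"])
ci=bot.camera_info("wrist");cv2.imwrite(f"pics/{n}.png",bot.read_camera("wrist")[:,:,::-1]);pickle.dump(ci,open(n+".pkl","wb"))
P=np.array([[.552,.3225,.06],[.5395,-.151,.07]]);print(proj(ci,P))
E
python3 look.py w2
```

```text
3.2 [ 0.34  0.06  1.84 -0.    1.25  0.61] [522.7 212.8 233.9] [[0.2617, 0.9651, -0.0043], [0.9651, -0.2617, -0.0022], [-0.0032, -0.0036, -1.0]] [ 0.2 -0.4 -0.3] 0.7536366190434286
[[319.20619288  43.49400022]
 [412.94011168 463.91435615]]
```

View pics/w2.png

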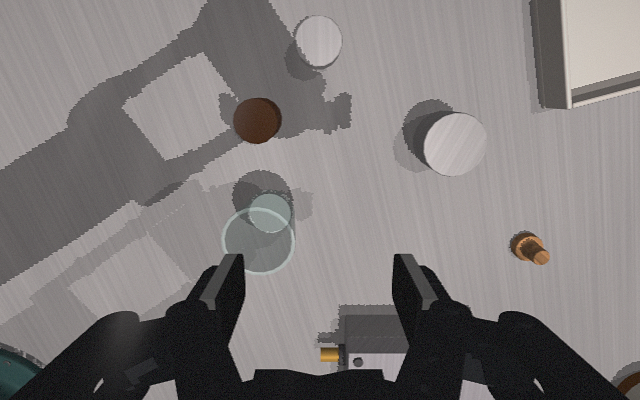

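Run:
```python
from h import *
import pickle
ci=pickle.load(open("w2.pkl","rb"));im=cv2.imread("pics/w2.png")
g=cv2.GaussianBlur(cv2.cvtColor(im,6),(5,5),0)
c=g[5:80,280:360]
_,m=cv2.threshold(c,0,255,cv2.THRESH_OTSU);print(_)
for mth in (185,195,_+15):
    m=(c>mth).astype(np.uint8);cs=cv2.findContours(m,0,2)[0];k=max(cs,key=cv2.contourArea);(x,y),r=cv2.minEnclosingCircle(k)
    print(mth,x+280,y+5,r,cv2.contourArea(k),(onz(ci,x+280,y+5,.06)*1000).round(1))
print((onz(ci,319,41,.06)*1000).round(1))
print("red? above view; brown",(onz(ci,257,121,.06)*1000).round(),"tumbler",(onz(ci,258,240,.085)*1000).round(),(onz(ci,319+23.5,41,.06)-onz(ci,319-23.5,41,.06)))
```

```text
130.0
185 320.5 60.70000076293945 2.7460052967071533 9.0 [549.6 309.4  60. ]Traceback (most recent call last):
  File "<stdin>", line 8, in <module>
ValueError: max() iterable argument is empty
```

Run:
```python
from h import *
import pickle
ci=pickle.load(open("w2.pkl","rb"));im=cv2.imread("pics/w2.png")
cv2.imwrite("pics/w2c.png",cv2.resize(im[0:100,270:370],None,fx=5,fy=5,interpolation=0))
print((onz(ci,319,41,.06)*1000).round(1))
print("brown",(onz(ci,257,121,.06)*1000).round(),"tumbler",(onz(ci,258,240,.085)*1000).round(),(onz(ci,319+23.5,41,.06)-onz(ci,319-23.5,41,.06)))
```

```text
[552.3 324.4  60. ]
brown [483. 276.  60.] tumbler [456. 177.  85.] [ 0.03752455 -0.01018028  0.        ]
```

View pics/w2c.png

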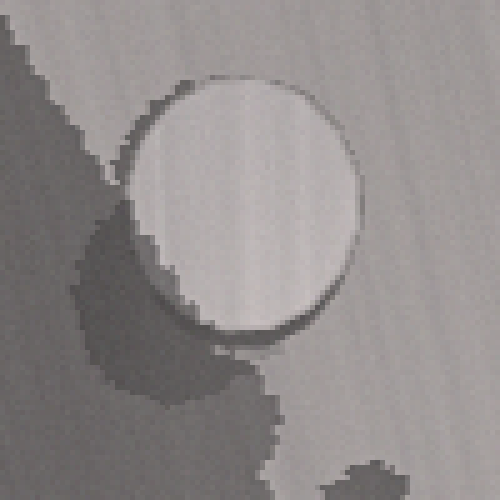

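Bung head centre is at (318.7,40.4), giving (552, 324.5) mm and a width of about 39 mm. It is the grey one, with nothing else within finger reach. Moving above it, then down.

Call:
{"method": "drive_tool", "body": {
  "steps": [
    [[38.5,-0.4,0],0],
    [[38.5,-0.3,0],0],
    [[38.5,-0.3,0],0],
    [[0,0,35],0],
    [[0,0,35],0],
    [[0,0,35],0],
    [[0,0,0],0],
    [[0,0,0],0]
  ]
}}

```text
time: 3.92
tool_pos: [0.5522, 0.3224, 0.1302]
tcp_rot: [-2.498, -1.904, 0.007]
wrist_force: [0.8, 0.8, 0.4]
width: 0.751
```

```bash
python3 look.py w3
```

```text
3.9167 [ 0.49  0.28  1.78 -0.    1.09  0.76] [552.2 322.4 130.2] [[0.2649, 0.9643, -0.0036], [0.9643, -0.2649, -0.0024], [-0.0032, -0.0029, -1.0]] [0.8 0.8 0.4] 0.7511802351723418
[[319.11477301 214.27088167]
 [431.95002192 651.74502787]]
```

View pics/w3.png

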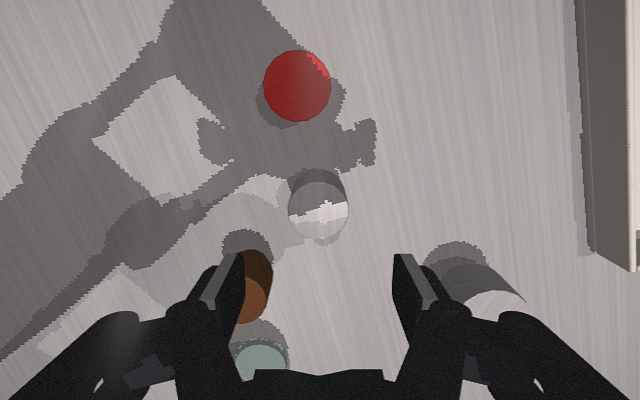

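Call:
{"method": "drive_tool", "body": {
  "steps": [
    [[2.3,-0.5,25],0],
    [[0,0,30],0],
    [[0,0,30],0],
    [[0,0,18],0],
    [[0,0,7],0],
    [[0,0,0],0],
    [[0,0,0],0]
  ]
}}

```text
time: 4.55
tool_pos: [0.5554, 0.3282, 0.0242]
tcp_rot: [2.496, 1.906, 0.007]
wrist_force: [-0.1, 0.0, 0.3]
width: 0.751
```

Call:
{"method": "drive_tool", "body": {
  "steps": [
    [[0,0,0],0],
    [[0,0,0],0],
    [[0,0,0],0],
    [[0,0,0],0],
    [[0,0,0],0],
    [[0,0,0],0]
  ],
  "jaw": 0,
  "force": 50
}}

```text
time: 5.05
tool_pos: [0.555, 0.3286, 0.0241]
tcp_rot: [2.495, 1.907, 0.007]
wrist_force: [-0.1, 0.1, 6.7]
width: 0.462
```

```bash
python3 look.py w4
```

```text
5.05 [ 0.5   0.4   1.84 -0.    0.9   0.76] [555.  328.6  24.1] [[0.2623, 0.965, 0.004], [0.965, -0.2623, 0.002], [0.0029, 0.0033, -1.0]] [-0.1  0.1  6.7] 0.46151782567684807
[[316.5349788  329.95324464]
 [474.80931675 889.13282628]]
```

View pics/w4.png

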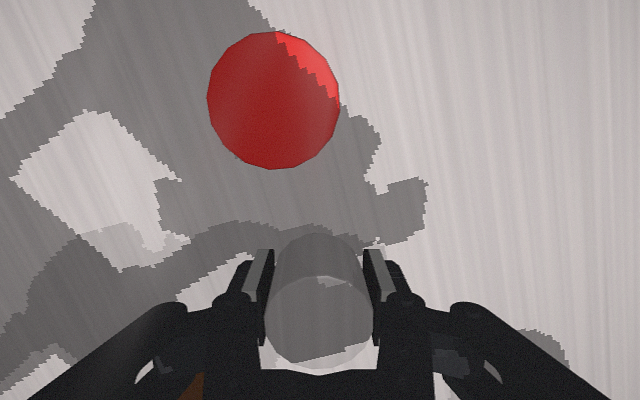

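Run:
```python
from h import *
import pickle
ci=pickle.load(open("w4.pkl","rb"))
P=onz(ci,319,319,.06);print(P)
s=bot.read_state();d=R.from_rotvec(s["tcp_rot"]).inv().apply(P-s["tool_pos"]);print(d,s["tool_pos"])
ci=pickle.load(open("w3.pkl","rb"));print(onz(ci,318,211,.06))
```

```text
[0.55404643 0.32667644 0.06      ]
[-0.00205493 -0.00028637 -0.03581365] [0.55500775 0.32865572 0.02419384]
[0.55189689 0.32482684 0.06      ]
```

Call:
{"method": "drive_tool", "body": {
  "steps": [
    [[0,0,-5],0],
    [[0,0,-15],0],
    [[0,0,-30],0],
    [[0,0,-40],0],
    [[0,0,-40],0],
    [[0,0,0],0],
    [[0,0,0],0]
  ]
}}

```text
time: 5.68
tool_pos: [0.5555, 0.329, 0.1559]
tcp_rot: [2.495, 1.907, 0.013]
wrist_force: [0.2, 0.3, -1.9]
width: 0.454
```

```bash
python3 look.py w5
python3 - <<'E'
from h import *
cv2.imwrite("pics/side5.png",bot.read_camera("side")[:,:,::-1])
i=cv2.imread("pics/side5.png");cv2.imwrite("pics/side5c.png",cv2.resize(i[200:390,240:440],None,fx=3,fy=3))
E
```

```text
5.6833 [0.5  0.26 1.75 0.   1.12 0.76] [555.5 329.  155.9] [[0.2624, 0.9649, 0.0072], [0.9649, -0.2624, 0.004], [0.0057, 0.0059, -1.0]] [ 0.2  0.3 -1.9] 0.4535929771282883
[[315.89089854 213.11270968]
 [421.52184752 624.1097676 ]]
```

View pics/w5.png

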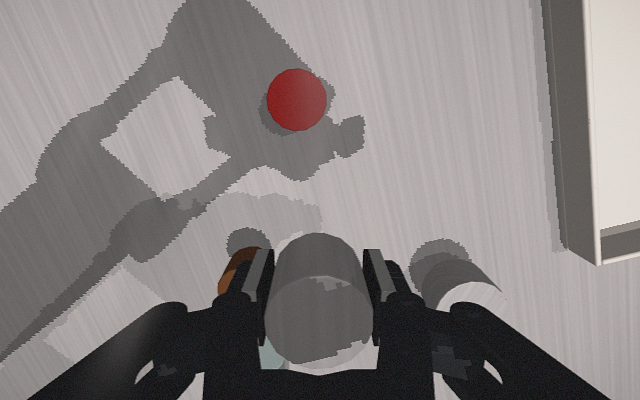

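View pics/side5c.png

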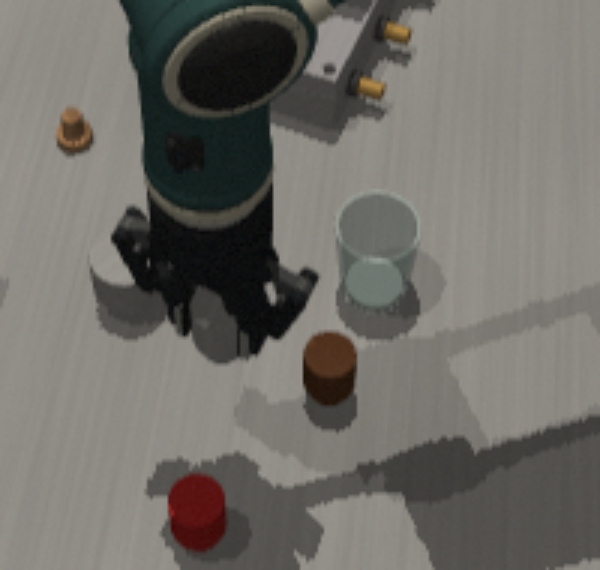

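Bung is held upright between the pads (opening 0.454 = 39 mm), and the other pieces are undisturbed. Carrying it past the port so the wrist camera can see the port again.

Call:
{"method": "drive_tool", "body": {
  "steps": [
    [[-20,4,-15],0],
    [[-30,6,-15],0],
    [[-38,8,-15],0],
    [[-38,8,-15],0],
    [[-38,8,-10],0],
    [[-38,8,-10],0],
    [[-38,8,-10],0],
    [[-38,8,0],0]
  ]
}}

```text
time: 6.45
tool_pos: [0.5353, 0.0425, 0.2409]
tcp_rot: [-2.495, -1.908, 0.001]
wrist_force: [0.9, -0.8, -1.3]
width: 0.457
```

Call:
{"method": "drive_tool", "body": {
  "steps": [
    [[-38,8,0],0],
    [[-38,8,0],0],
    [[-38,8,0],0],
    [[-38,8,0],0],
    [[-38,8,0],0],
    [[-38,7,0],0],
    [[-30,6,0],0],
    [[-15,0,0],0]
  ]
}}

```text
time: 7.12
tool_pos: [0.5136, -0.2363, 0.238]
tcp_rot: [-2.496, -1.902, 0.005]
wrist_force: [1.1, 0.1, -1.4]
width: 0.457
```

Call:
{"method": "drive_tool", "body": {
  "steps": [
    [[0,0,20],0],
    [[0,0,10],0],
    [[0,0,0],0],
    [[0,0,0],0],
    [[0,0,0],0]
  ]
}}

```text
time: 7.53
tool_pos: [0.5153, -0.2323, 0.2106]
tcp_rot: [-2.494, -1.908, 0.001]
wrist_force: [0.2, 0.3, -0.9]
width: 0.455
```

```bash
python3 look.py w6
```

```text
7.5333 [-0.47  0.07  1.86  0.    1.21 -0.2 ] [ 515.3 -232.3  210.6] [[0.2614, 0.9652, -0.0015], [0.9652, -0.2614, 0.0008], [0.0004, -0.0016, -1.0]] [ 0.2  0.3 -0.9] 0.4548102035261344
[[   52.64270874 -1109.27264789]
 [  322.03096508    79.4181142 ]]
```

View pics/w6.png

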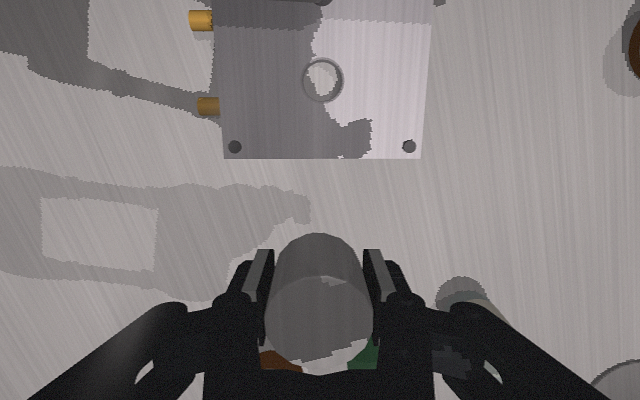

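Run:
```python
from h import *
import pickle
ci=pickle.load(open("w6.pkl","rb"))
s=bot.read_state();Rt=R.from_rotvec(s["tcp_rot"])
a=np.linspace(0,2*np.pi,181)
for zt in(-38,-36,-33):
  for x in(-5,-3.5,-2,0):
    o=[]
    for z,r in((zt,20),(zt+40,20),(zt+60,14)):
        p=proj(ci,s["tool_pos"]+Rt.apply(np.c_[x+r*np.cos(a),r*np.sin(a),np.full(181,z)]/1000))
        o+=[p[:,1].min().round(1),p[:,1].max().round(1),p[:,0].min().round(1),p[:,0].max().round(1)]
    print(zt,x,o)
for uv in((322.5,80),):
    P=onz(ci,*uv,.07);print(P,Rt.inv().apply(P-s["tool_pos"])*1000)
i=cv2.imread("pics/w6.png");cv2.imwrite("pics/w6c.png",cv2.resize(i[220:380,220:420],None,fx=4,fy=4))
cv2.imwrite("pics/w6d.png",cv2.resize(i[40:170,200:440],None,fx=3,fy=3))
```

```text
-38 -5 [np.float64(280.7), np.float64(378.1), np.float64(264.0), np.float64(378.7), np.float64(234.5), np.float64(312.7), np.float64(277.0), np.float64(364.4), np.float64(230.3), np.float64(280.1), np.float64(293.2), np.float64(347.8)]
-38 -3.5 [np.float64(276.7), np.float64(374.8), np.float64(263.8), np.float64(378.9), np.float64(231.4), np.float64(310.0), np.float64(276.9), np.float64(364.5), np.float64(227.5), np.float64(277.5), np.float64(293.1), np.float64(347.9)]
-38 -2 [np.float64(272.6), np.float64(371.4), np.float64(263.6), np.float64(379.1), np.float64(228.2), np.float64(307.3), np.float64(276.8), np.float64(364.7), np.float64(224.7), np.float64(274.9), np.float64(293.1), np.float64(348.0)]
-38 0 [np.float64(267.2), np.float64(366.9), np.float64(263.3), np.float64(379.4), np.float64(223.9), np.float64(303.6), np.float64(276.7), np.float64(364.8), np.float64(220.9), np.float64(271.5), np.float64(293.0), np.float64(348.1)]
-36 -5 [np.float64(277.7), np.float64(373.9), np.float64(264.8), np.float64(377.7), np.float64(232.8), np.float64(310.2), np.float64(277.5), np.float64(363
[... 1113 characters left out ...]
p.float64(227.2), np.float64(303.9), np.float64(278.1), np.float64(363.2), np.float64(223.9), np.float64(272.8), np.float64(293.8), np.float64(347.2)]
-33 -2 [np.float64(265.5), np.float64(361.4), np.float64(265.7), np.float64(376.8), np.float64(224.1), np.float64(301.3), np.float64(278.0), np.float64(363.3), np.float64(221.2), np.float64(270.3), np.float64(293.8), np.float64(347.2)]
-33 0 [np.float64(260.3), np.float64(357.0), np.float64(265.4), np.float64(377.1), np.float64(220.0), np.float64(297.7), np.float64(277.9), np.float64(363.5), np.float64(217.5), np.float64(267.0), np.float64(293.7), np.float64(347.3)]
[ 0.53973736 -0.15149982  0.07      ] [ 84.45481564   1.86551726 141.42946675]
```

View pics/w6c.png

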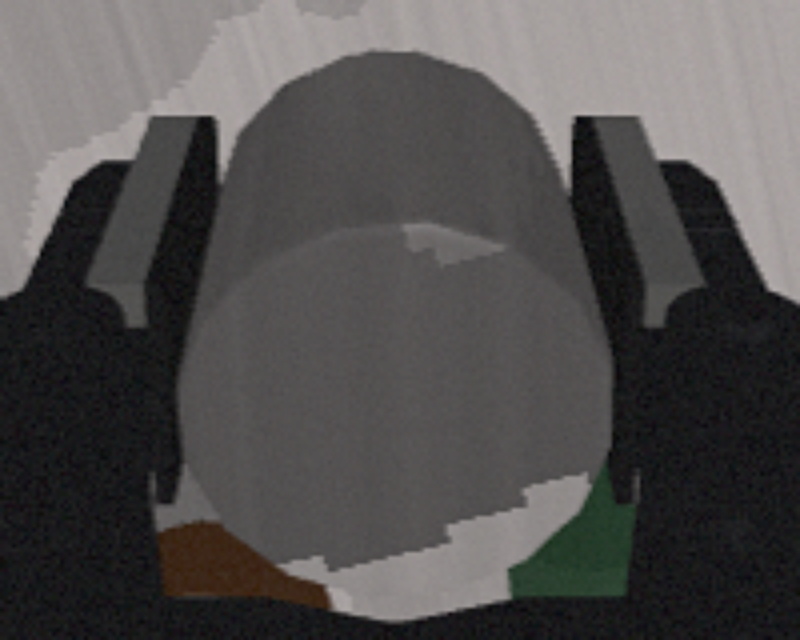

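View pics/w6d.png

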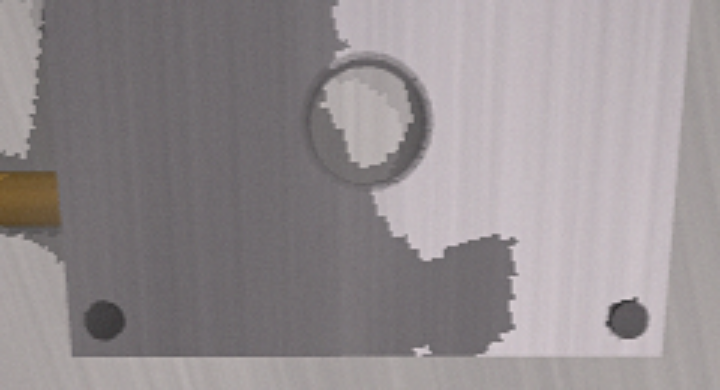

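Port rim is centred at (322.5,80). The bung head spans columns 264–373 with its top at rows 276–375, so the bung axis is about 4 mm back in tool x. The needed shift is about (+88.5, +2.4) mm.

Call:
{"method": "drive_tool", "body": {
  "steps": [
    [[30,0.8,0],0],
    [[30,0.8,0],0],
    [[28.5,0.8,20],0],
    [[0,0,35],0],
    [[0,0,30],0],
    [[0,0,18],0],
    [[0,0,0],0],
    [[0,0,0],0]
  ]
}}

```text
time: 8.25
tool_pos: [0.5408, -0.1477, 0.1081]
tcp_rot: [-2.494, -1.908, 0.001]
wrist_force: [0.2, -0.5, -0.8]
width: 0.453
```

```bash
python3 look.py w7;python3 - <<'E'
from h import *
i=bot.read_camera("side")[:,:,::-1];cv2.imwrite("pics/side7c.png",cv2.resize(i[120:270,260:420],None,fx=4,fy=4))
i=bot.read_camera("top")[:,:,::-1];cv2.imwrite("pics/top7c.png",cv2.resize(i[165:265,285:385],None,fx=4,fy=4))
s=bot.read_state();Rm=R.from_rotvec(s["tcp_rot"])
b=s["tool_pos"]+Rm.apply([-.004,0,0]);print("bung axis",b, "to port in tool",Rm.inv().apply(np.array([.5397,-.1513,b[2]])-b)*1000)
E
```

```text
8.25 [-0.31  0.16  1.97 -0.    1.01 -0.05] [ 540.8 -147.7  108.1] [[0.2615, 0.9652, -0.0014], [0.9652, -0.2615, 0.0004], [0.0001, -0.0014, -1.0]] [ 0.2 -0.5 -0.8] 0.45281335732076305
[[ -231.66212849 -1880.71409491]
 [  318.61771928   239.75428991]]
bung axis [ 0.54210241 -0.15284381  0.1109059 ] to port in tool [ 0.85950864 -2.72323912 -0.01263539]
```

View pics/w7.png

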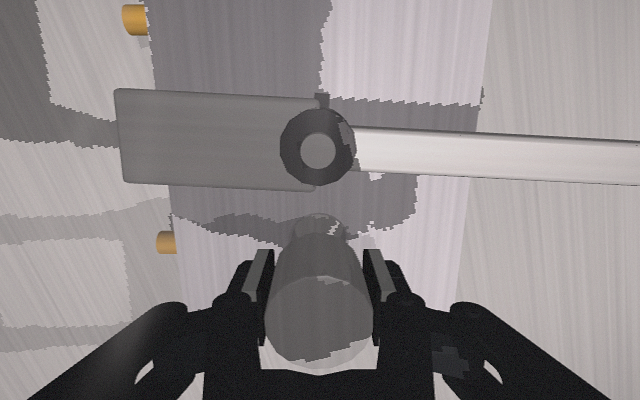

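View pics/side7c.png

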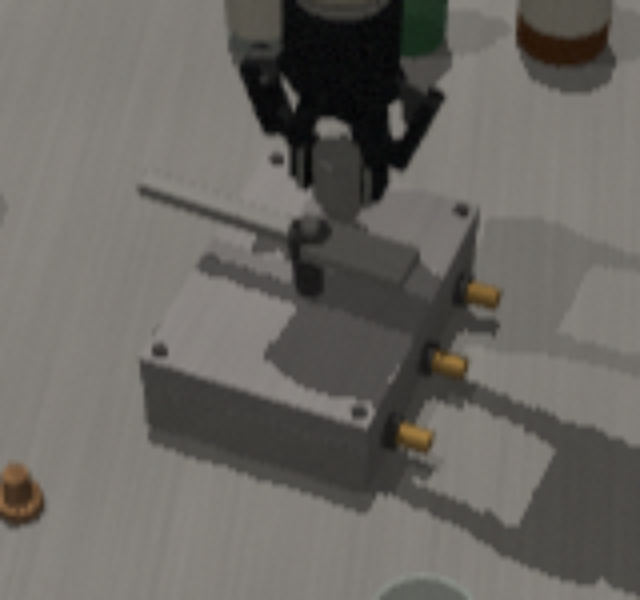

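Run:
```python
from h import *
for k in range(6):
    bot.read_camera("wrist");s=bot.read_state();print(s["time"],(s["tool_pos"]*1000).round(1),s["tcp_rot"].round(4),np.abs(s["joint_vel"]).max().round(4))
    print(s["q"].round(5))
```

```text
8.45 [ 543.1 -149.1  110.9] [2.4931 1.9053 0.0041] 0.0058
[-0.3122   0.15711  1.96732  0.       1.01254 -0.04652]
8.5 [ 542.8 -149.1  110.7] [2.4934 1.9054 0.0038] 0.0086
[-0.31229  0.15715  1.96772  0.       1.01248 -0.04655]
8.55 [ 542.5 -149.   110.3] [2.4939 1.9057 0.0032] 0.0104
[-3.12330e-01  1.57410e-01  1.96822e+00  2.00000e-05  1.01239e+00
 -4.65400e-02]
8.6 [ 542.1 -148.9  109.9] [2.4944 1.9059 0.0025] 0.009
[-3.12410e-01  1.57700e-01  1.96877e+00 -2.00000e-05  1.01227e+00
 -4.64900e-02]
8.65 [ 541.8 -148.8  109.5] [2.4949e+00 1.9063e+00 1.9000e-03] 0.0074
[-3.12420e-01  1.57980e-01  1.96922e+00 -1.00000e-05  1.01224e+00
 -4.65400e-02]
8.7 [ 541.6 -148.8  109.2] [2.4953e+00 1.9066e+00 1.4000e-03] 0.0071
[-3.12420e-01  1.58240e-01  1.96959e+00 -1.00000e-05  1.01221e+00
 -4.65300e-02]
```

Call:
{"method": "drive_tool", "body": {
  "steps": [
    [[0,0,0],0],
    [[0,0,0],0],
    [[0,0,0],0],
    [[0,0,0],0],
    [[0,0,0],0],
    [[0,0,0],0],
    [[0,0,0],0],
    [[0,0,0],0]
  ]
}}

```text
time: 9.37
tool_pos: [0.541, -0.1485, 0.1082]
tcp_rot: [-2.496, -1.908, 0.0]
wrist_force: [-0.1, -0.7, -1.9]
width: 0.453
```

```bash
python3 - <<'E'
from h import *
for k in range(3):
    bot.read_camera("wrist");s=bot.read_state();print(s["time"],(s["tool_pos"]*1000).round(1),s["tcp_rot"].round(4))
E
python3 look.py w8
python3 - <<'E'
from h import *
i=cv2.imread("pics/w8.png");cv2.imwrite("pics/w8c.png",cv2.resize(i[190:380,220:420],None,fx=4,fy=3))
i=bot.read_camera("side")[:,:,::-1];cv2.imwrite("pics/side8c.png",cv2.resize(i[130:200,310:380],None,fx=8,fy=8))
S=bot.camera_info("side");print(proj(S,[[.5397,-.1513,.07]])-[310,130])
E
```

```text
9.4167 [ 541.1 -148.4  108.2] [-2.496  -1.9077  0.    ]
9.4667 [ 541.1 -148.4  108.2] [2.4961e+00 1.9077e+00 1.0000e-04]
9.5167 [ 541.1 -148.4  108.2] [-2.496  -1.9076  0.    ]
9.5167 [-0.31  0.16  1.97  0.    1.01 -0.05] [ 541.1 -148.4  108.2] [[0.2625, 0.9649, -0.0], [0.9649, -0.2625, 0.0], [0.0, -0.0, -1.0]] [ 0.2 -0.5 -2.4] 0.4557033023458476
[[ -238.01669389 -1888.55184006]
 [  317.73497806   238.60573953]]
[[35.29091527 46.56272871]]
```

View pics/w8c.png

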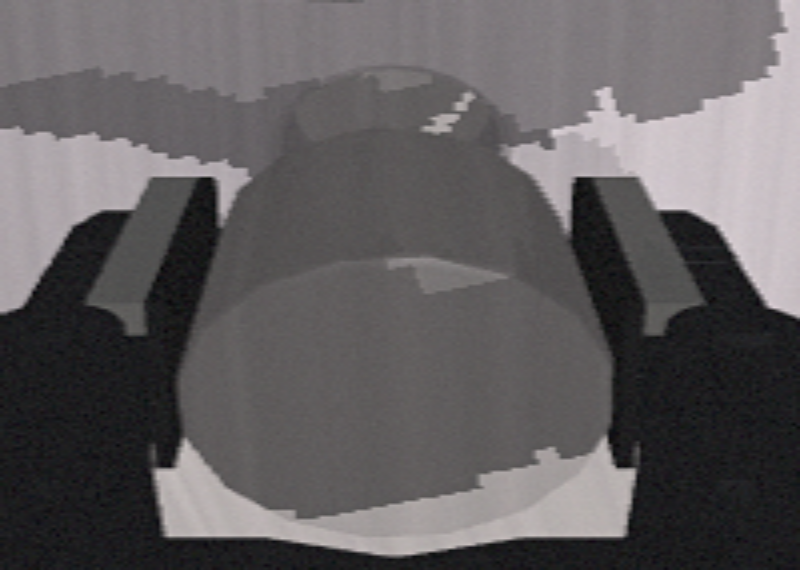

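View pics/side8c.png

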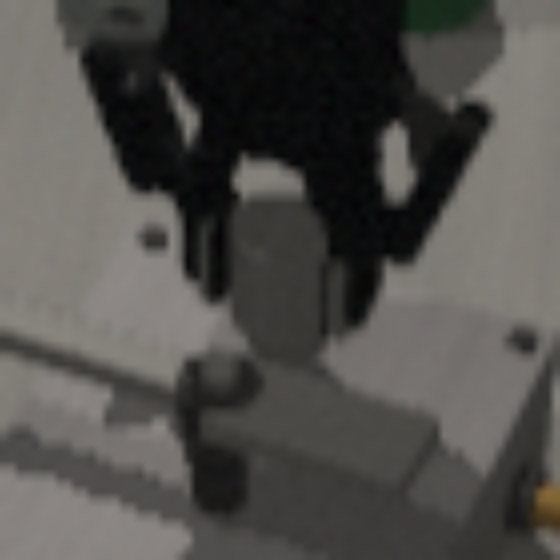

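Run:
```python
from h import *
import pickle
ci=pickle.load(open("w8.pkl","rb"));s=bot.read_state();Rm=R.from_rotvec(s["tcp_rot"])
a=np.linspace(0,2*np.pi,181)
for r in(15.5,16.5):
  c=np.array([.5397,-.1513,.07]);p=proj(ci,c+np.c_[r*np.cos(a),r*np.sin(a),0*a]/1000)
  print(r,p.min(0),p.max(0))
P=np.array([.5397,-.1513,.07]);print(Rm.inv().apply(P-s["tool_pos"])*1000)
for y in(0,-1):
  for z in(-37,3,23): print(y,z,proj(ci,s["tool_pos"]+Rm.apply([-.004,y/1000,z/1000])))
```

```text
15.5 [290.41697729 212.69379153] [346.02945145 264.1155105 ]
16.5 [288.62248507 210.95386572] [347.8244025 265.6970134]
[-3.11381363 -0.58224926 38.23902682]
0 -37 [[319.84036334 325.82836538]]
0 3 [[319.4706673  271.01646851]]
0 23 [[319.34432174 252.28421552]]
-1 -37 [[317.00921315 325.82713893]]
-1 3 [[317.30732092 271.01554425]]
-1 23 [[317.40920083 252.28339272]]
```

Aligned within about 1 mm: the port rim is visible just behind the spigot (columns 291–345, top row 212). Lowering slowly.

Call:
{"method": "drive_tool", "body": {
  "steps": [
    [[1,-0.2,3],0],
    [[0,0,3],0],
    [[0,0,3],0],
    [[0,0,2],0],
    [[0,0,2],0],
    [[0,0,2],0],
    [[0,0,0],0],
    [[0,0,0],0]
  ]
}}

```text
time: 10.28
tool_pos: [0.541, -0.1474, 0.093]
tcp_rot: [-2.496, -1.908, 0.0]
wrist_force: [-0.9, 0.6, -1.4]
width: 0.461
```

Call:
{"method": "drive_tool", "body": {
  "steps": [
    [[0,0,2],0],
    [[0,0,2],0],
    [[0,0,1],0],
    [[0,0,0],0],
    [[0,0,0],0],
    [[0,0,0],0]
  ]
}}

```text
time: 10.78
tool_pos: [0.5412, -0.1474, 0.0883]
tcp_rot: [2.496, 1.908, 0.0]
wrist_force: [0.6, 0.3, -1.4]
width: 0.459
```

Call:
{"method": "drive_tool", "body": {
  "steps": [
    [[0,0,2],0],
    [[0,0,2],0],
    [[0,0,2],0],
    [[0,0,2],0],
    [[0,0,2],0],
    [[0,0,0],0],
    [[0,0,0],0]
  ]
}}

```text
time: 11.37
tool_pos: [0.5409, -0.1474, 0.0779]
tcp_rot: [-2.496, -1.907, 0.001]
wrist_force: [1.6, 0.2, -1.1]
width: 0.454
```

Call:
{"method": "drive_tool", "body": {
  "steps": [
    [[0,0,1],0],
    [[0,0,1],0],
    [[0,0,1],0],
    [[0,0,1],0],
    [[0,0,0],0],
    [[0,0,0],0]
  ]
}}

```text
time: 11.87
tool_pos: [0.5413, -0.1475, 0.0744]
tcp_rot: [2.496, 1.908, 0.0]
wrist_force: [-0.3, 0.1, 0.6]
width: 0.457
```

Call:
{"method": "drive_tool", "body": {
  "steps": [
    [[0,0,1],0],
    [[0,0,1],0],
    [[0,0,0],0],
    [[0,0,0],0]
  ]
}}

```text
time: 12.2
tool_pos: [0.5413, -0.1475, 0.0743]
tcp_rot: [2.496, 1.908, -0.0]
wrist_force: [-6.0, 1.7, 12.2]
width: 0.458
```

Contact with 12 N upward at TCP z 74 mm, as expected for seated. Releasing.

Call:
{"method": "drive_tool", "body": {
  "steps": [
    [[0,0,-2],0],
    [[0,0,0],0],
    [[0,0,0],0],
    [[0,0,0],0],
    [[0,0,0],0]
  ],
  "jaw": 0.75
}}

```text
time: 12.62
tool_pos: [0.541, -0.1474, 0.0739]
tcp_rot: [-2.496, -1.907, 0.0]
wrist_force: [-0.1, -0.3, -0.4]
width: 0.753
```

Call:
{"method": "drive_tool", "body": {
  "steps": [
    [[0,0,-15],0],
    [[0,0,-30],0],
    [[0,0,-40],0],
    [[-10,0,-20],0],
    [[-30,0,0],0],
    [[-40,0,0],0],
    [[0,0,0],0],
    [[0,0,0],0]
  ]
}}

```text
time: 13.28
tool_pos: [0.5196, -0.2262, 0.1791]
tcp_rot: [-2.499, -1.903, 0.0]
wrist_force: [-0.3, -0.2, 0.5]
width: 0.749
```

```bash
python3 look.py w9;python3 - <<'E'
from h import *
i=bot.read_camera("side")[:,:,::-1];cv2.imwrite("pics/side9c.png",cv2.resize(i[130:250,280:400],None,fx=5,fy=5))
i=bot.read_camera("top")[:,:,::-1];cv2.imwrite("pics/top9.png",i)
E
```

```text
13.2833 [-0.45  0.1   1.9   0.    1.15 -0.19] [ 519.6 -226.2  179.1] [[0.2658, 0.964, -0.0001], [0.964, -0.2658, 0.0001], [0.0001, -0.0001, -1.0]] [-0.3 -0.2  0.5] 0.7486211423356884
[[  -28.16645486 -1380.40871248]
 [  317.99847681    88.41133342]]
```

View pics/w9.png

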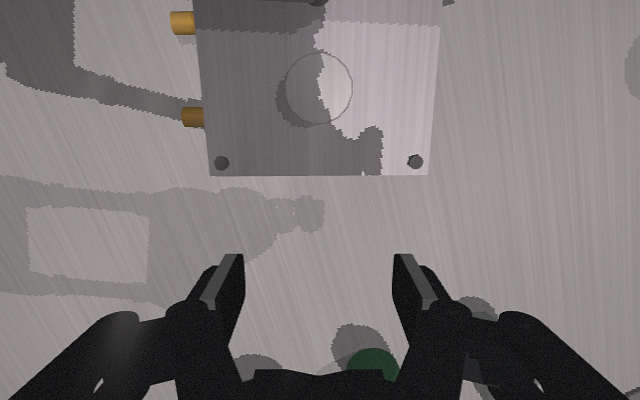

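View pics/side9c.png

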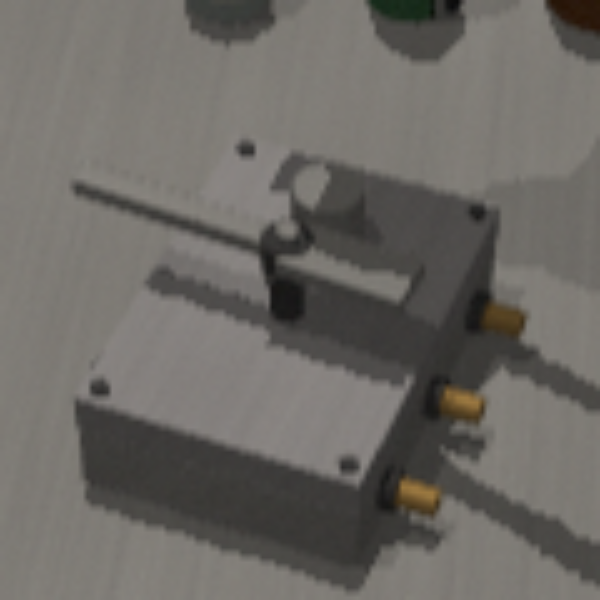

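Run:
```python
from h import *
import pickle
ci=pickle.load(open("w9.pkl","rb"));S=bot.camera_info("side");T=bot.camera_info("top")
a=np.linspace(0,2*np.pi,181)
for z in(.11,.115,.13):
  r=20
  for c0 in ([.5397,-.1513],[.5405,-.1505]):
    c=np.array(c0+[z]);q=np.c_[r*np.cos(a),r*np.sin(a),0*a]/1000+c
    p=proj(ci,q);p2=(proj(S,q)-[280,130]+.5)*5-.5
    print(z,p.min(0),p.max(0),"side crop",p2.min(0),p2.max(0))
i=cv2.imread("pics/w9.png");cv2.imwrite("pics/w9c.png",cv2.resize(i[40:140,260:380],None,fx=6,fy=6))
i=cv2.imread("pics/top9.png");cv2.imwrite("pics/top9c.png",cv2.resize(i[165:265,285:385],None,fx=5,fy=5))
s=bot.read_state();print(s["tool_pos"])
```

```text
0.11 [283.6059326   50.24763932] [353.233042  123.3978961] side crop [292.60910949 157.08132396] [366.37686    207.83850854]
0.11 [284.53171941  48.33860948] [354.25766409 121.69774279] side crop [290.96623655 157.94726126] [364.7566837  208.73809587]
0.115 [282.76212492  49.16535171] [354.08239983 124.10376643] side crop [292.6436219  150.35137007] [366.60428447 201.11059176]
0.115 [283.70924803  47.20682942] [355.13320884 122.36444529] side crop [290.99646674 151.21737027] [364.97994484 202.01033274]
0.13 [279.96500828  45.56695373] [356.89774622 126.43644509] side crop [292.74824965 129.95082495] [367.29375017 180.7120601 ]
0.13 [280.9823922   43.44328024] [358.03579082 124.56799673] side crop [291.08811285 130.81694706] [365.65679123 181.61219545]
[ 0.51998014 -0.2238288   0.17862962]
```

View pics/w9c.png

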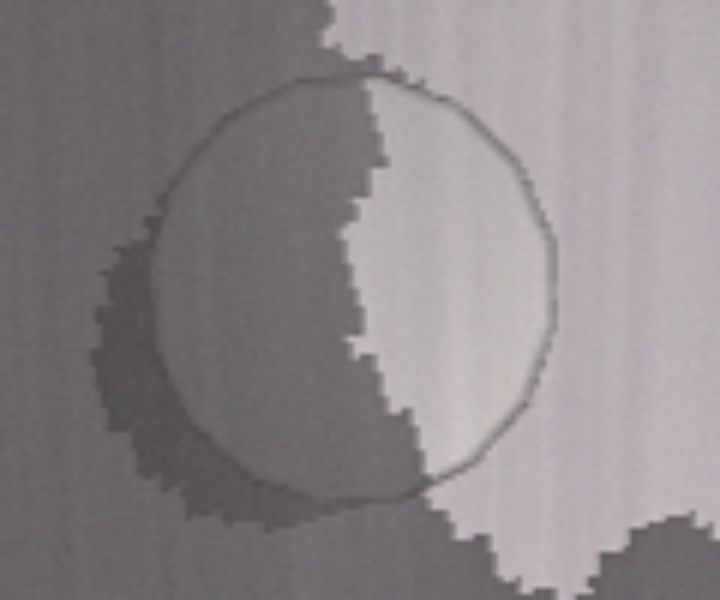

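Bung is home: the head appears 67×71 px against 69.6×73 px predicted for a head top at 110 mm, and upright in the side view too. Now the lever: shut the fingers and go to the -y side of the handle, about 100 mm from the pivot.

Call:
{"method": "drive_tool", "body": {
  "steps": [
    [[0,30,0],0],
    [[20,30,0],0],
    [[30,30,0],0],
    [[30,10,0],0],
    [[10,0,0],0],
    [[0,0,0],0],
    [[0,0,0],0],
    [[0,0,0],0]
  ],
  "jaw": 0
}}

```text
time: 14.1
tool_pos: [0.6387, -0.1644, 0.1789]
tcp_rot: [-2.495, -1.908, 0.002]
wrist_force: [0.2, 0.2, 0.2]
width: -0.0
```

Call:
{"method": "drive_tool", "body": {
  "steps": [
    [[0,0,0],0],
    [[0,0,0],0],
    [[0,0,0],0],
    [[0,0,0],0],
    [[0,0,0],0],
    [[0,0,0],0]
  ]
}}

```text
time: 14.6
tool_pos: [0.6395, -0.1648, 0.1794]
tcp_rot: [2.496, 1.907, 0.0]
wrist_force: [-0.2, 0.3, 0.2]
width: 0.002
```

```bash
python3 look.py w10
python3 - <<'E'
from h import *
s=bot.read_state();Rm=R.from_rotvec(s["tcp_rot"]);print("pivot in tool",Rm.inv().apply(np.array([.5555,-.0934,.119])-s["tool_pos"])*1000)
E
```

```text
14.6 [-0.29  0.27  1.69 -0.    1.18 -0.02] [ 639.5 -164.8  179.4] [[0.263, 0.9648, 0.0002], [0.9648, -0.263, -0.0001], [-0.0, 0.0002, -1.0]] [-0.2  0.3  0.2] 0.0015538811741548587
[[-205.90070378 -870.61280712]
 [ 187.21381887  213.82606221]]
pivot in tool [ 46.6630789  -99.82251853  60.32782812]
```

View pics/w10.png

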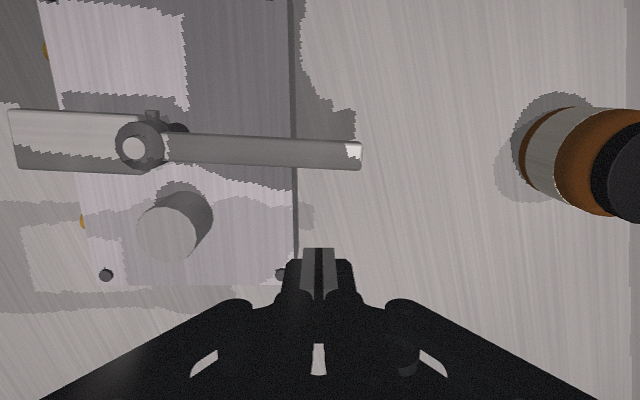

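Call:
{"method": "drive_tool", "body": {
  "steps": [
    [[0,0,25],0],
    [[0,0,30],0],
    [[0,0,18],0],
    [[0,0,6],0],
    [[0,0,0],0],
    [[0,0,0],0],
    [[0,0,0],0],
    [[0,0,0],0]
  ]
}}

```text
time: 15.32
tool_pos: [0.6412, -0.1649, 0.1025]
tcp_rot: [2.494, 1.906, 0.003]
wrist_force: [-0.5, -1.0, 0.7]
width: -0.001
```

Call:
{"method": "drive_tool", "body": {
  "steps": [
    [[4,0,0],0],
    [[4,0,0],0],
    [[3,0,0],0],
    [[3,0,0],0],
    [[3,0,0],0],
    [[3,0,0],0],
    [[0,0,0],0],
    [[0,0,0],0]
  ]
}}

```text
time: 15.98
tool_pos: [0.6449, -0.1449, 0.1002]
tcp_rot: [-2.496, -1.908, 0.0]
wrist_force: [0.3, 0.5, -0.0]
width: 0.001
```

Call:
{"method": "drive_tool", "body": {
  "steps": [
    [[3,0,0],0],
    [[7,1.4,0],-4],
    [[7,1.4,0],-4],
    [[7,1.4,0],-4],
    [[7,1.4,0],-4],
    [[7,1.4,0],-4],
    [[0,0,0],0],
    [[0,0,0],0]
  ]
}}

```text
time: 16.65
tool_pos: [0.6568, -0.1087, 0.1002]
tcp_rot: [-2.129, -2.31, 0.0]
wrist_force: [-0.1, -2.3, -0.7]
width: -0.001
```

```bash
cat > piv.py <<'E'
from h import *
s=bot.read_state();Rm=R.from_rotvec(s["tcp_rot"]);p=Rm.inv().apply(np.array([.5555,-.0934,.119])-s["tool_pos"])*1000
x=Rm.as_matrix()[:,1];print("pivot in tool",p.round(1),"tool y angle rel tank x deg",np.degrees(np.arctan2(x[1],x[0])+.2655).round(1),"F tool",Rm.inv().apply(s["wrist_force"]).round(1),s["q"].round(2),s["time"])
E
python3 piv.py; python3 look.py w11
```

```text
pivot in tool [ 23.5 -99.7 -18.8] tool y angle rel tank x deg 19.9 F tool [-2.3 -0.3  0.7] [-0.2   0.35  1.74 -0.    1.05 -0.28] 16.65
16.65 [-0.2   0.35  1.74 -0.    1.05 -0.28] [ 656.8 -108.7  100.2] [[-0.0817, 0.9967, -0.0003], [0.9967, 0.0817, -0.0002], [-0.0002, -0.0003, -1.0]] [-0.1 -2.3 -0.7] -0.0008518107647714634
[[  -32.09266233 -1848.17396509]
 [  104.23435806   293.51324713]]
```

View pics/w11.png

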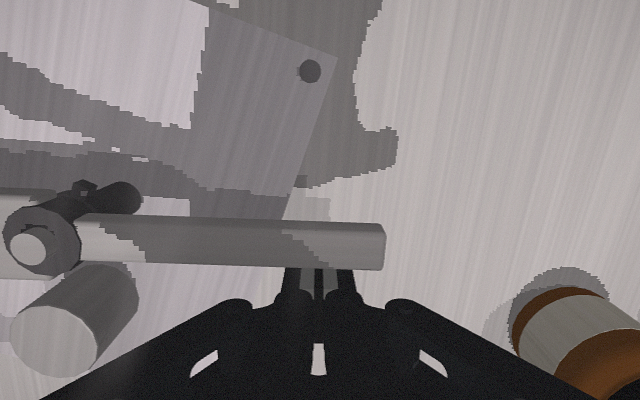

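The handle rests against the fingers and turns with them. Continuing the arc.

Call:
{"method": "drive_tool", "body": {
  "steps": [
    [[7,1.4,0],-4],
    [[7,1.4,0],-4],
    [[7,1.4,0],-4],
    [[7,1.4,0],-4],
    [[7,1.4,0],-4],
    [[7,1.4,0],-4],
    [[7,1.4,0],-4],
    [[7,1.4,0],-4]
  ]
}}

```text
time: 17.37
tool_pos: [0.6501, -0.054, 0.1004]
tcp_rot: [1.404, 2.808, -0.002]
wrist_force: [0.3, -5.1, -1.0]
width: -0.001
```

Call:
{"method": "drive_tool", "body": {
  "steps": [
    [[7,1.4,0],-4],
    [[7,1.4,0],-4],
    [[7,1.4,0],-4],
    [[7,1.4,0],-4],
    [[0,0,0],0],
    [[0,0,0],0],
    [[0,0,0],0]
  ]
}}

```text
time: 17.95
tool_pos: [0.6348, -0.0284, 0.1003]
tcp_rot: [-1.007, -2.976, -0.001]
wrist_force: [0.6, -1.3, 0.6]
width: 0.002
```

```bash
python3 piv.py; python3 look.py w12
```

```text
pivot in tool [ 23.6 -99.8 -18.7] tool y angle rel tank x deg 67.8 F tool [-1.2 -0.7 -0.6] [-0.08  0.3   1.81  0.    1.03 -1.  ] 17.95
17.95 [-0.08  0.3   1.81  0.    1.03 -1.  ] [634.8 -28.4 100.3] [[-0.7947, 0.607, 0.0001], [0.607, 0.7947, 0.0005], [0.0002, 0.0004, -1.0]] [ 0.6 -1.3  0.6] 0.0017204181574171423
[[1012.28688941 -552.82618086]
 [  26.7460569   237.86551364]]
```

View pics/w12.png

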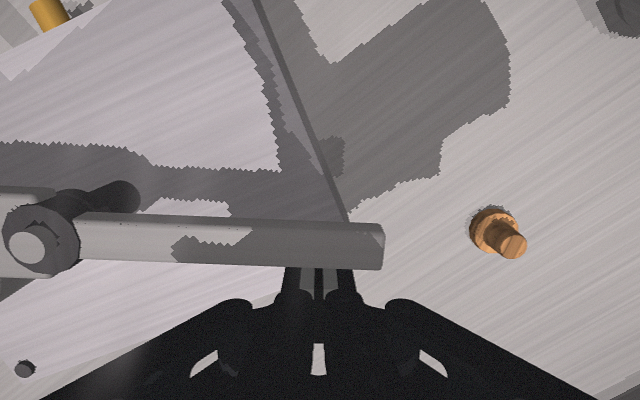

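Call:
{"method": "drive_tool", "body": {
  "steps": [
    [[3.5,0.7,0],-2],
    [[3.5,0.7,0],-2],
    [[3.5,0.7,0],-2],
    [[3.5,0.7,0],-2],
    [[1.8,0.4,0],-1],
    [[1.8,0.4,0],-1],
    [[1.8,0.4,0],-1]
  ]
}}

```text
time: 18.58
tool_pos: [0.6215, -0.0148, 0.1006]
tcp_rot: [0.712, 3.058, 0.0]
wrist_force: [3.7, -3.0, -0.2]
width: -0.005
```

Call:
{"method": "drive_tool", "body": {
  "steps": [
    [[1.8,0.4,0],-1],
    [[1.8,0.4,0],-1],
    [[1.8,0.4,0],-1],
    [[1.8,0.4,0],-1]
  ]
}}

```text
time: 18.92
tool_pos: [0.6149, -0.0099, 0.1005]
tcp_rot: [0.603, 3.082, 0.001]
wrist_force: [5.3, -2.1, -0.9]
width: -0.001
```

```bash
python3 piv.py
```

```text
pivot in tool [ 23.5 -99.7 -18.6] tool y angle rel tank x deg 83.1 F tool [-5.7  0.   0.9] [-0.06  0.26  1.86  0.    1.02 -1.24] 18.9167
```

Call:
{"method": "drive_tool", "body": {
  "steps": [
    [[1.8,0.4,0],-1],
    [[1.8,0.4,0],-1],
    [[1.8,0.4,0],-1]
  ]
}}

```text
time: 19.17
tool_pos: [0.6101, -0.0068, 0.1004]
tcp_rot: [0.522, 3.098, 0.0]
wrist_force: [4.7, -1.5, 0.0]
width: 0.001
```

```bash
python3 piv.py
```

```text
pivot in tool [ 23.2 -99.7 -18.7] tool y angle rel tank x deg 86.1 F tool [-4.9  0.2 -0. ] [-0.05  0.25  1.87  0.    1.02 -1.29] 19.1667
```

Call:
{"method": "drive_tool", "body": {
  "steps": [
    [[1.8,0.4,0],-1],
    [[1.8,0.4,0],-1]
  ]
}}

```text
time: 19.33
tool_pos: [0.6072, -0.0049, 0.1004]
tcp_rot: [0.467, 3.106, 0.0]
wrist_force: [8.1, -2.9, -0.5]
width: 0.002
```

Call:
{"method": "drive_tool", "body": {
  "steps": [
    [[1.8,0.4,0],-1],
    [[1.8,0.4,0],-1]
  ]
}}

```text
time: 19.5
tool_pos: [0.6062, -0.0041, 0.1012]
tcp_rot: [0.412, 3.108, -0.001]
wrist_force: [11.4, -6.3, -1.7]
width: 0.004
```

```bash
python3 piv.py
```

```text
pivot in tool [ 25.6 -99.4 -17.9] tool y angle rel tank x deg 90.1 F tool [-12.7  -3.1   1.8] [-0.05  0.24  1.88 -0.    1.01 -1.35] 19.5
```

The stop is reached at about 88–90°. Raising the press gently.

Call:
{"method": "drive_tool", "body": {
  "steps": [
    [[1,0,0],0],
    [[0,0,0],0]
  ]
}}

```text
time: 19.67
tool_pos: [0.6061, -0.0041, 0.1016]
tcp_rot: [0.413, 3.106, -0.001]
wrist_force: [11.3, -5.1, -2.8]
width: -0.0
```

Call:
{"method": "drive_tool", "body": {
  "steps": [
    [[1.5,0,0],0],
    [[0,0,0],0]
  ]
}}

```text
time: 19.83
tool_pos: [0.6055, -0.0039, 0.1019]
tcp_rot: [0.413, 3.104, -0.001]
wrist_force: [12.7, -3.9, -4.0]
width: -0.003
```

Call:
{"method": "drive_tool", "body": {
  "steps": [
    [[2,0,0],0],
    [[0,0,0],0]
  ]
}}

```text
time: 20.0
tool_pos: [0.6048, -0.0037, 0.1023]
tcp_rot: [0.413, 3.102, -0.001]
wrist_force: [16.2, -6.4, -4.4]
width: 0.004
```

Call:
{"method": "drive_tool", "body": {
  "steps": [
    [[1.5,0,0],0],
    [[0,0,0],0],
    [[0,0,0],0]
  ]
}}

```text
time: 20.25
tool_pos: [0.6045, -0.0035, 0.1026]
tcp_rot: [0.413, 3.1, -0.002]
wrist_force: [18.3, -7.4, -5.0]
width: -0.0
```

Call:
{"method": "drive_tool", "body": {
  "steps": [
    [[0.7,0,0],0],
    [[0,0,0],0],
    [[0,0,0],0],
    [[0,0,0],0]
  ]
}}

```text
time: 20.58
tool_pos: [0.6044, -0.0035, 0.1028]
tcp_rot: [0.412, 3.098, -0.002]
wrist_force: [18.7, -6.4, -5.0]
width: -0.004
```

Call:
{"method": "drive_tool", "body": {
  "steps": [
    [[0,0,0],0],
    [[0,0,0],0],
    [[0,0,0],0],
    [[0,0,0],0],
    [[0,0,0],0],
    [[0,0,0],0]
  ]
}}

```text
time: 21.08
tool_pos: [0.6044, -0.0035, 0.1028]
tcp_rot: [0.412, 3.098, -0.002]
wrist_force: [20.1, -7.1, -5.3]
width: -0.002
```

Call:
{"method": "drive_tool", "body": {
  "steps": [
    [[0,0,0],0],
    [[0,0,0],0],
    [[0,0,0],0],
    [[0,0,0],0],
    [[0,0,0],0],
    [[0,0,0],0]
  ]
}}

```text
time: 21.58
tool_pos: [0.6044, -0.0035, 0.1028]
tcp_rot: [0.412, 3.098, -0.002]
wrist_force: [18.4, -7.2, -4.7]
width: -0.003
```

```bash
python3 piv.py
```

```text
pivot in tool [ 23.4 -99.5 -16.7] tool y angle rel tank x deg 90.0 F tool [-19.6  -2.1   5. ] [-0.05  0.23  1.89 -0.    1.   -1.35] 21.5833
```

Held about 20 N for more than a second. Backing off straight, then up and away.

Call:
{"method": "drive_tool", "body": {
  "steps": [
    [[-4,0,0],0],
    [[-6,0,0],0],
    [[-15,0,0],0],
    [[-20,0,0],0],
    [[0,0,-30],0],
    [[0,0,-40],0],
    [[0,0,-40],0],
    [[0,0,0],0]
  ]
}}

```text
time: 22.25
tool_pos: [0.644, -0.013, 0.2192]
tcp_rot: [0.413, 3.104, 0.002]
wrist_force: [1.9, -0.0, 2.3]
width: -0.002
```

Call:
{"method": "drive_tool", "body": {
  "steps": [
    [[-20,40,-10],0],
    [[-20,40,-10],0],
    [[0,40,0],0],
    [[0,40,0],0],
    [[0,0,0],0],
    [[0,0,0],0],
    [[0,0,0],0],
    [[0,0,0],0]
  ]
}}

```text
time: 22.92
tool_pos: [0.7146, 0.1235, 0.2275]
tcp_rot: [-0.416, -3.111, 0.002]
wrist_force: [-0.4, 0.1, 0.2]
width: -0.006
```

```bash
python3 look.py w13;python3 - <<'E'
from h import *
i=bot.read_camera("side")[:,:,::-1];cv2.imwrite("pics/side13.png",i);cv2.imwrite("pics/side13c.png",cv2.resize(i[130:250,270:400],None,fx=5,fy=5))
i=bot.read_camera("top")[:,:,::-1];cv2.imwrite("pics/top13.png",i);cv2.imwrite("pics/top13c.png",cv2.resize(i[165:265,285:385],None,fx=5,fy=5))
E
```

```text
22.9167 [ 0.14  0.36  1.48 -0.    1.3  -1.17] [714.6 123.5 227.5] [[-0.9648, 0.2628, -0.0027], [0.2628, 0.9648, -0.0006], [0.0024, -0.0013, -1.0]] [-0.4  0.1  0.2] -0.005653470243248981
[[521.46755977 -96.59176243]
 [-68.92946234  65.47338167]]
```

View pics/side13.png

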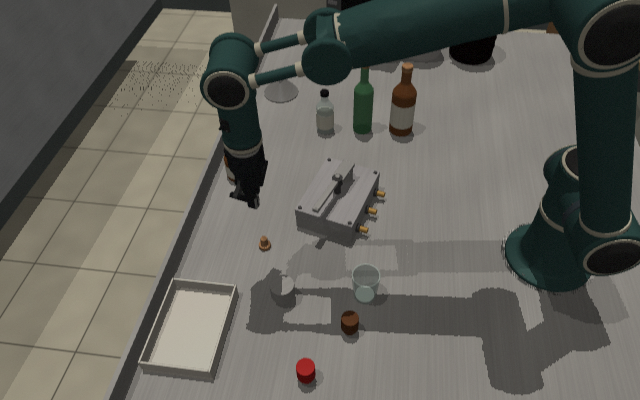

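View pics/side13c.png

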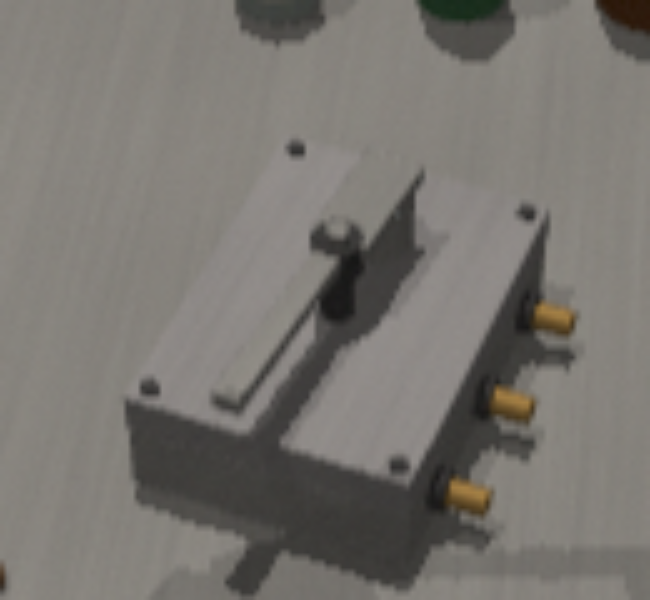

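View pics/top13.png

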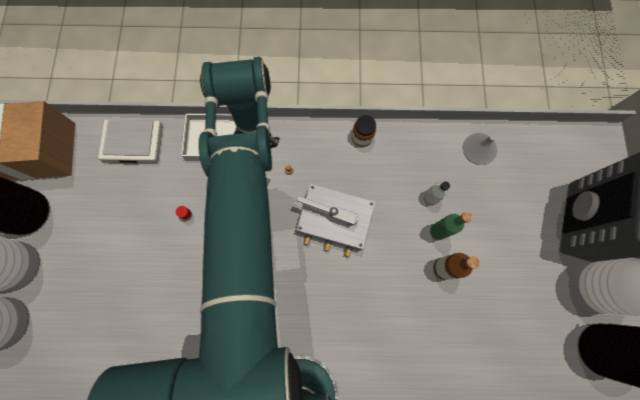

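The side view shows the tongue lying squarely over the bung and the handle along the tank's +y. The top view shows the lever closed at (330,212), with the stopper, bottles, flask and red piece in place. The side view also shows the big bung, tumbler and brown piece standing. Handing in.

```bash
python3 -c "
from workcell import bot
print(bot.finish_job())"
```

```text
the job is handed in; nothing more can be done
None
```

The smaller grey steel bung is in the port, and the lock lever is turned against its stop with the tongue over the bung. I handed the job in at about 23 s, with the gripper clear of everything.

- **Bung:** it slid in freely until it touched at 12 N. Afterwards the head looked the right size for a top 110 mm above the bench, and it stood upright in the wrist and side views.
- **Lever:** it turned at about 5 N and stopped at roughly 88–90° from the tank's +x. I held about 20 N on the handle for more than 1 s (readings 17–21 N). The tongue passed over the bung without striking it.
- **Bystanders:** in the last side and top pictures they all stood where they were.
- **Disagreements:** the camera estimates of the bung's position differed by up to 7 mm in y, and the arm swung by up to 3 mm before settling. I let it settle and re-measured before inserting the bung. During the press there was also a 5 N vertical force from slight flexing.

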